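# Plug the washing-up tub and open the cleaner's safety cap

## Task

Get the washing-up tub ready for a soak: first press its drain plug fully home, then open the cleaner jug by pressing its push-and-turn safety cap down, twisting it counter-clockwise while it is held down, and lifting it off. Finish still holding the cap level in the gripper, straight above the open jug and well clear of its neck (about 8 cm above where it sat); do not put it down or let go, and leave the other kitchen things undisturbed.

Things in the scene. Friction and masses are not known exactly. Their poses are not given: they have to be found in the camera images.
- tub: White plastic washing-up tub, open on top, 240 x 220 mm and 68 mm high, walls 6 mm, inner floor 14 mm above the counter. Fixed to the counter. Origin: centre of its underside. The drain with its plug is at the middle of its floor.
- plug_top (a point): Centre of the top face of the tub's round black rubber drain plug: a disc 48 mm across with a boss 30 mm across on top. It moves only straight down, stiffly (about 5 N of friction), and stays where it is left. It starts 7 to 12 mm too high; fully home, its top is 26.5 mm above the counter.
- plug (a joint): How far the drain plug has been pressed down, m: it starts between 0 and 0.005 and is fully home, on a hard stop, at 0.012.
- jug: White cleaner jug, body 112 x 92 mm with a side handle, in a steel holder (138 x 116 mm) screwed to the counter: it does not move or turn. Origin: centre of the underside, on the counter. The shoulder ends 130 mm above the counter; above it is the upright neck, 51 mm across at most, on the vertical axis through the origin, with a bayonet and a spring under the cap.
- cap_center (a point): Centre (half-way up) of the jug's grey ribbed round safety cap, 56 mm across and 34 mm high, open below, about 30 g; z points up through its crown. Locked on the jug its centre is 172 mm above the counter, crown at 189 mm, lower edge at 155 mm, and it can be neither lifted nor turned. A grasp at any yaw will do. How it opens: see neck_top.
- neck_top (a point): Top of the sprung seal on the neck axis once the cap is off, 188 mm above the counter. Opening: the cap, pressed down at least 6.5 mm against the spring (6 N at first, 11 N when down; hard stop at 9 mm) and kept down, turns counter-clockwise seen from above, not clockwise; turned 55 to 125 degrees from locked, it lifts straight off, clear once its lower edge is above this point.
- mug: White ceramic mug, 76 mm across, 90 mm high; origin at the centre of its underside. Leave alone.
- dish_soap: Slim round white bottle, 56 mm across, 150 mm high, not the cleaner; origin at the centre of its underside. Leave alone.
- spice_jar: Small glass jar, 52 mm across, 80 mm high; origin at the centre of its underside. Leave alone.
- pepper_mill: Dark wooden pepper mill, 54 mm across, 140 mm high; origin at the centre of its underside. Leave alone.
- brush: Wooden brush lying on the counter. Leave alone.
- bowl: Small blue ceramic bowl, 110 mm across, 50 mm high; origin at the centre of its underside. Leave alone.
There are look-alikes about, which are no part of the job. What is meant by the part that bears cap_center is not purple or red, and is the larger of those in its own colour.

How it is judged (in metres and radians):
On the way, in this order (a step that is already met when the one before it is completed fails the run):
1. the drain plug is pressed fully home while the cap is still locked on the jug (value of joint plug above 0.0105 m and z of cap_center in the frame of jug below 0.175 m), for 0.1 s.
2. the safety cap is pressed down on the jug's neck (z of cap_center in the frame of jug below 0.167 m and horizontal distance between cap_center and neck_top below 0.006 m), for 0.1 s.
3. the cap is off the neck, held by the fingers (z of cap_center in the frame of jug above 0.21 m and contact force between the fingers and cap above 1 N), for 0.1 s.
At the end, for the whole second after the job is handed in: The drain plug is home (within 1.5 mm of its stop), and the gripper's fingers hold the cap still, upright within 20 degrees, within 40 mm of the neck's axis and 43 to 158 mm above where it sat, touching no part of the jug (value of joint plug above 0.0105 m and z of cap_center in the frame of jug between 0.215 and 0.33 m and horizontal distance between cap_center and neck_top below 0.04 m and angle between cap_center's own z axis and vertical below 0.35 rad and contact force between the fingers and cap above 1 N and contact force between cap and jug below 0.1 N and linear speed of cap below 0.05 m/s); the arm keeps its last pose, push and grip.
It fails at once if a bystander is shifted more than 30 mm (distance of any of mug, dish_soap, spice_jar, pepper_mill, brush, bowl from where it was at the start of the episode above 0.03 m).
It fails at once if a standing bystander is tipped over (angle between any of mug, dish_soap, spice_jar, pepper_mill, bowl's own z axis and vertical above 0.5 rad).
It also fails if it takes over 54 s, if anything falls off the work surface, if the arm or the gripper's body presses on something with over 40 N, if the wrist force passes 120 N, or if a joint passes its speed limit or range.

## Robot

A 6-joint arm with a two-finger parallel gripper is mounted at the origin on the work surface. World frame = base frame: x ahead of the robot, y to its left, z up, the work surface at z = 0. Lengths are in m, angles in degrees, forces in N, time in s.
With the tool pointing down it reaches from about 0.325 to 0.9 m from the base axis. Payload 6.1 kg.
Tool frame: the origin (TCP) lies midway between the tips of the shut fingers; the grasp point (between the pads) lies bot.pinch_z behind it (bot.pinch_z is the distance from the TCP to the grasp point, in m); z points along the fingers, x is the direction in which the jaws open and shut, and the axes are right-handed (so a half turn about z gives the same grasp; the last joint's range is limited). The gripper opens to 85 mm and grips with 20 to 120 N. Pads are 22 mm wide; open, the fingers measure 114 mm over their backs; the gripper's body (76 mm by 85 mm) begins 54 mm behind the grasp point. The pads swing forward as they close: fully open they stand 13 mm farther back than shut.
Start: joints at [64.452, 12.628, 87.462, -0, 79.91, -7.225], TCP at [0.196, 0.593, 0.231] pointing down, gripper open.
Joint ranges: [-170.65, 170.65], [-52.31, 119.04], [5.05, 147.46], [-71.25, 251.25], [11.57, 151.72], [-153.62, 153.62]. Speed limits (degrees/s): [147.25, 147.25, 172.46, 180, 180, 180].

## Interface

Orientations are given as a 3x3 rotation matrix whose columns are the frame's x, y, z axes.
In Python, from plant import observe, grab_frame, camera_info, sign_off, bot gives the robot as it stands. The module is installed in compiled form; this text tells all that it offers.
- The arm moves only by the shell command python3 -m pendant 'ROWS' [OPENING] [FORCE]. ROWS is JSON, a list of rows, each a list of 2 entries, a list of its own where there are three numbers: the shift along the world's x, y, z in cm, then the turn, a rotation vector about the world's x, y, z in rad. A call has 1 to 10 rows; each row shifts and turns the commanded pose from where the row before left it; what a row does not reach is not made up. A row lasts 1/12 s, in which the tool goes at most 41.7 mm and 7.16 degrees, less where a joint would pass 70% of its speed; a pose out of reach is approached as far as the arm can. A call with a gripper value outside its range is refused whole. OPENING is the opening in per cent of the stroke, from 0 (shut) to 100 (fully open), set as the call begins (- or left out, the last holds). The fingers move at their own pace and stop on an object; FORCE is the grip in N (left out, the last holds). Time passes only in rows, so rows that do not move let the fingers close. It gives the time, the measured TCP pose, the force and the opening at its end, in the units of the state.
- observe(): the state, without advancing time (a new reading comes with each control period).
- grab_frame(name): name is "scene" or "side" or "wrist"; returns the picture (420x560x3 uint8, blue, green, red); there is no depth.
- camera_info(name): a dict with "camera_matrix" (3x3 intrinsics, pixels), "k1" (the pictures are not rectified: a ray, as slopes to the right and down, at radius r is drawn at 1 + k1 r^2 times it, then the intrinsics apply), "T" (4x4, takes a point from camera to world coordinates); the wrist camera has in their place "mount" (4x4, takes a point from camera to tool coordinates, whose origin is the TCP and whose axes are the tool frame's). Camera axes: x right, y up, looking along -z (the intrinsics and any distortion apply to the point x, -y, -z); pixel columns grow to the right and rows downward; lengths in m; the calibration is good to about 2 mm. A picture is of the moment at which its call begins: read the wrist's pose just before it. camera_info takes no time and is no camera call.
- sign_off(): hands the job in, once; it reports no verdict.
The state is a dict: "clock": time; "joint_positions": joint angles; "dq": joint speeds; "tau": joint torques, N m; "eef_pos": TCP position; "eef_rot": TCP orientation; "contact_force": force on the tool from outside, world axes, zero at the start; "wrist_torque": the same for the moment, N m; "finger_gap": finger opening in m.
Only numpy, scipy, OpenCV 4.12 (cv2) and the standard library are available. Lean on these libraries where they do the work, as an engineer would, in place of code of your own. Each camera call takes 0.05 s, during which the arm holds its last target.

## Working session

There is one attempt and no reset: what is moved stays moved. The work goes in short steps, Python scripts to look and compute and a shell command to move; the robot and the scene stay as the last step left them, time stands still between calls to the robot, and variables do not carry over. Pictures are saved under pics/ and viewed, and the job is handed in when it is done.

```bash
mkdir -p pics; python3 - <<'E'
from plant import observe, grab_frame, camera_info, bot
import cv2
s=observe();print(s)
print(bot.pinch_z,[a for a in dir(bot) if a[0]!='_'])
for n in("scene","side","wrist"):
    print(n,camera_info(n)); cv2.imwrite(f"pics/{n}0.png",grab_frame(n))
E
```

```text
{'clock': 0.0, 'joint_positions': array([ 6.44513584e+01,  1.26754056e+01,  8.75277355e+01, -1.66974875e-03,
        7.99113549e+01, -7.22450078e+00]), 'dq': array([-0.04591039, -0.00438554,  0.0885282 , -0.04671041, -0.04571554,
        0.09720327]), 'tau': array([-7.51910629e-04, -4.96893632e+01, -3.89401424e+01, -3.82109840e-05,
        1.08149234e-02,  1.08666535e-05]), 'eef_pos': array([0.19622972, 0.59273408, 0.23017929]), 'eef_rot': array([[ 3.14386752e-01,  9.49294618e-01, -8.35948433e-04],
       [ 9.49292908e-01, -3.14387785e-01, -1.81530804e-03],
       [-1.98607413e-03, -2.22851119e-04, -9.99998003e-01]]), 'contact_force': array([ 0.41045377, -0.7906327 ,  0.40923193]), 'wrist_torque': array([-0.00150402,  0.0260344 ,  0.05082931]), 'finger_gap': 0.08504385968390153}
0.0187 ['Unreachable', 'pinch_z']
scene {'camera_matrix': array([[459.63073234,   0.        , 284.39055705],
       [  0.        , 459.63073234, 208.68309972],
       [  0.        ,   0.        ,   1.        ]]), 'k1': -0.040063939969057126, 'T': array([[ 0.75121304, -0.41699636,  0.51165712,  1.12587529],
  
[... 496 characters left out ...]
46, -0.48737884],
       [ 0.00314066,  0.63591505,  0.77175267,  0.9735413 ],
       [ 0.        ,  0.        ,  0.        ,  1.        ]])}
wrist {'camera_matrix': array([[312.38916181,   0.        , 279.41608173],
       [  0.        , 312.38916181, 209.58108921],
       [  0.        ,   0.        ,   1.        ]]), 'k1': -0.047182248046420544, 'mount': array([[ 9.99999961e-01,  2.34051839e-04,  1.52722021e-04,
         9.27679185e-05],
       [ 2.70767776e-04, -9.46715792e-01, -3.22070078e-01,
        -8.22844925e-02],
       [ 6.92032552e-05,  3.22070107e-01, -9.46715819e-01,
        -1.43706696e-01],
       [ 0.00000000e+00,  0.00000000e+00,  0.00000000e+00,
         1.00000000e+00]])}
```

View pics/scene0.png

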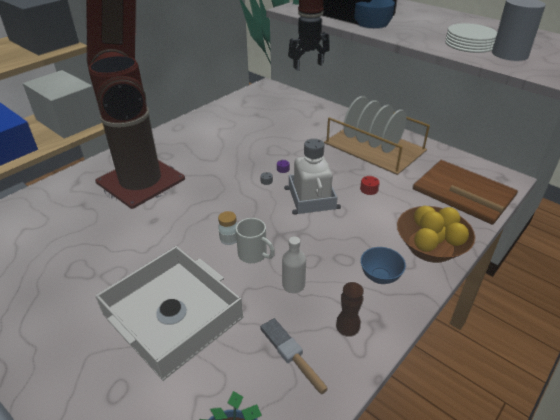

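View pics/side0.png

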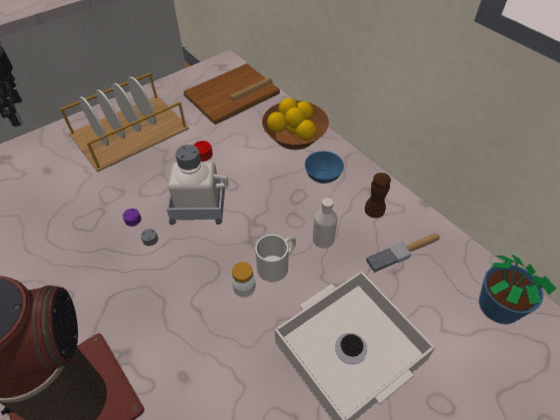

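View pics/wrist0.png

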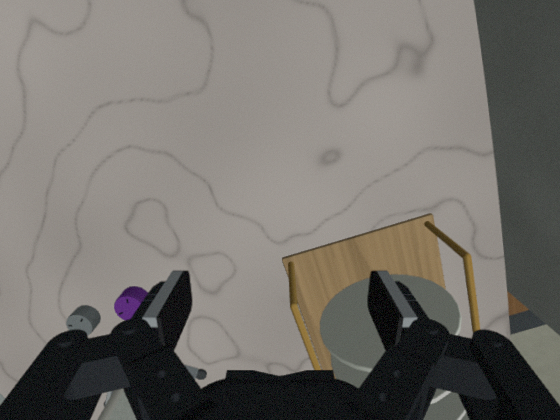

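Four caps are visible in the scene view: grey on the jug (314,149), small grey (266,178), purple (283,166) and red (370,185). The larger grey one is on the jug in its steel holder, which fits the description. I'll confirm it in enlarged crops.

```bash
python3 - <<'E'
import cv2,numpy as np
a=cv2.imread("pics/scene0.png");b=cv2.imread("pics/side0.png")
f=lambda im,x,y,w,h,k:cv2.resize(im[y:y+h,x:x+w],None,fx=k,fy=k,interpolation=cv2.INTER_CUBIC)
A=f(a,255,125,100,100,4);B=f(b,120,130,120,100,4) 
B=B[:, :400]
cv2.imwrite("pics/jugcrop.png",np.hstack([A,B]))
A=f(a,135,275,80,60,5);B=f(b,310,315,80,60,5)
cv2.imwrite("pics/plugcrop.png",np.hstack([A,B]))
E
```

```text
(no output)
```

View pics/jugcrop.png

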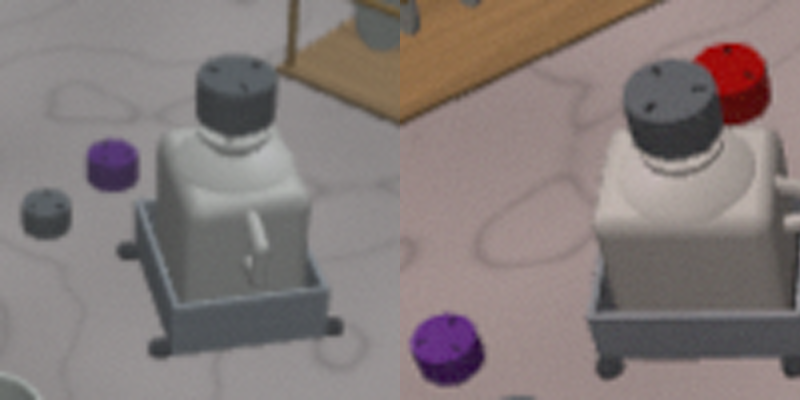

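View pics/plugcrop.png

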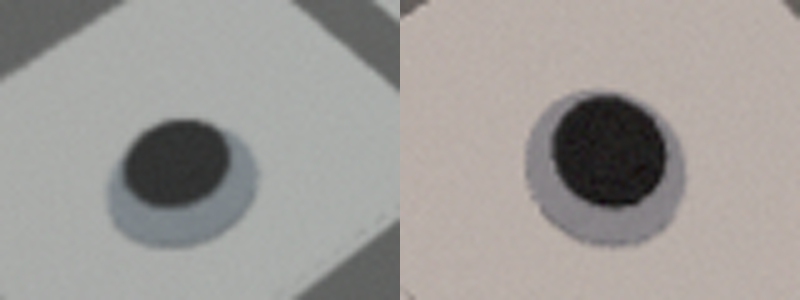

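```bash
cat > h.py <<'E'
import numpy as np,cv2
from plant import camera_info,observe
def ray(name,u,v,T=None):
    c=camera_info(name);K=c["camera_matrix"];k=c["k1"]
    d=cv2.undistortPoints(np.array([[[u,v]]],float),K,np.array([k,0,0,0.]))[0,0]
    if T is None: T=c["T"]
    return T[:3,3],T[:3,:3]@np.array([d[0],-d[1],-1])
def wT(s=None):
    s=s or observe();W=np.eye(4);W[:3,:3]=s["eef_rot"];W[:3,3]=s["eef_pos"]
    return W@camera_info("wrist")["mount"]
def atz(o,d,z): return o+d*(z-o[2])/d[2]
def tri(rs):
    A=0;b=0
    for o,d in rs:
        d=d/np.linalg.norm(d);P=np.eye(3)-np.outer(d,d);A=A+P;b=b+P@o
    return np.linalg.solve(A,b)
E
python3 - <<'E'
from h import *
np.set_printoptions(precision=4,suppress=True)
for n,a,b,z in(("cap",(314.5,143.2),(188,152.5),.189),("plug",(170.2,307),(351.8,345.4),.035)):
    r=[ray("scene",*a),ray("side",*b)]
    print(n,atz(*r[0],z),atz(*r[1],z),tri(r))
# tub rim corners scene: and other objects
for n,u,v,z in(("tubTop",177,250,.068),("tubL",98,303,.068),("tubB",165,362,.068),("tubR",240,300,.068),("mug",252,228,.09),("soap",294,240,.15),("spice",228,218,.08),("pepper",352,288,.14)):
    print(n,atz(*ray("scene",u,v),z))
r=[ray("scene",170.2-10.7,307),ray("scene",170.2+10.7,307)]
print(np.linalg.norm(atz(*r[0],.033)-atz(*r[1],.033)))
E
```

```text
cap [0.4637 0.291  0.189 ] [0.4662 0.288  0.189 ] [0.4659 0.2874 0.1907]
plug [ 0.5025 -0.2661  0.035 ] [ 0.4986 -0.2656  0.035 ] [ 0.4999 -0.2648  0.0316]
tubTop [ 0.4002 -0.1592  0.068 ]
tubL [ 0.4011 -0.377   0.068 ]
tubB [ 0.6269 -0.3692  0.068 ]
tubR [ 0.6263 -0.1664  0.068 ]
mug [0.4993 0.002  0.09  ]
soap [ 0.6472 -0.0115  0.15  ]
spice [ 0.4169 -0.0035  0.08  ]
pepper [ 0.8206 -0.034   0.14  ]
0.04816118737345458
```

The measurements hold up. The cap crown triangulates to z=0.191 against 0.189 expected. The plug is at about (0.499,-0.266), with its top near 0.032 and its disc about 48 mm across. Next I shut the gripper and travel to above the plug.

```bash
python3 -m pendant '[[[1.38,-3.9,0.2],[0,0,0]],[[1.38,-3.9,0.2],[0,0,0]],[[1.38,-3.9,0.2],[0,0,0]],[[1.38,-3.9,0],[0,0,0]],[[1.38,-3.9,0],[0,0,0]],[[1.38,-3.9,0],[0,0,0]],[[1.38,-3.9,0],[0,0,0]],[[1.38,-3.9,0],[0,0,0]],[[1.38,-3.9,0],[0,0,0]],[[1.38,-3.9,0],[0,0,0]]]' 0 40
python3 -m pendant '[[[1.38,-3.9,0],[0,0,0]],[[1.38,-3.9,0],[0,0,0]],[[1.38,-3.9,0],[0,0,0]],[[1.38,-3.9,0],[0,0,0]],[[1.38,-3.9,0],[0,0,0]],[[1.38,-3.9,0],[0,0,0]],[[1.38,-3.9,0],[0,0,0]],[[1.38,-3.9,0],[0,0,0]],[[1.38,-3.9,0],[0,0,0]],[[1.38,-3.9,0],[0,0,0]]]'
python3 -m pendant '[[[1.38,-3.9,-2],[0,0,0]],[[1.0,-2.0,-2],[0,0,0]],[[0,0,-3],[0,0,0]],[[0,0,-3],[0,0,0]],[[0,0,0],[0,0,0]],[[0,0,0],[0,0,0]],[[0,0,0],[0,0,0]]]'
```

```text
clock: 0.98
eef_pos: [0.3344, 0.2015, 0.2372]
eef_rot: [[0.314, 0.95, 0.0], [0.95, -0.314, 0.0], [0.0, 0.0, -1.0]]
contact_force: [1.6, -0.2, 0.4]
finger_gap: 0.0001
clock: 1.82
eef_pos: [0.4725, -0.1889, 0.237]
eef_rot: [[0.315, 0.949, -0.0], [0.949, -0.315, 0.0], [0.0, -0.0, -1.0]]
contact_force: [1.1, 1.1, -0.3]
finger_gap: -0.0
clock: 2.4
eef_pos: [0.4956, -0.2422, 0.1406]
eef_rot: [[0.314, 0.949, 0.001], [0.949, -0.314, -0.001], [-0.0, 0.001, -1.0]]
contact_force: [-0.3, -0.2, 0.1]
finger_gap: -0.0
```

```bash
python3 -m pendant '[[[0.3,-2.3,-4],[0,0,0]],[[0,0,-2],[0,0,0]],[[0,0,0],[0,0,0]],[[0,0,0],[0,0,0]]]'
python3 - <<'E'
from h import *
from plant import grab_frame
for n in("wrist","side","scene"): cv2.imwrite(f"pics/{n}1.png",grab_frame(n))
import numpy as np
a=cv2.imread("pics/scene1.png")[230:370,90:250];b=cv2.imread("pics/side1.png")[270:410,270:430]
cv2.imwrite("pics/p1.png",cv2.resize(np.hstack([a,b]),None,fx=2.5,fy=2.5,interpolation=2))
E
```

```text
clock: 2.73
eef_pos: [0.4981, -0.2627, 0.0844]
eef_rot: [[0.314, 0.949, 0.0], [0.949, -0.314, -0.0], [-0.0, 0.0, -1.0]]
contact_force: [-0.2, -0.8, 1.1]
finger_gap: 0.0005
```

View pics/p1.png

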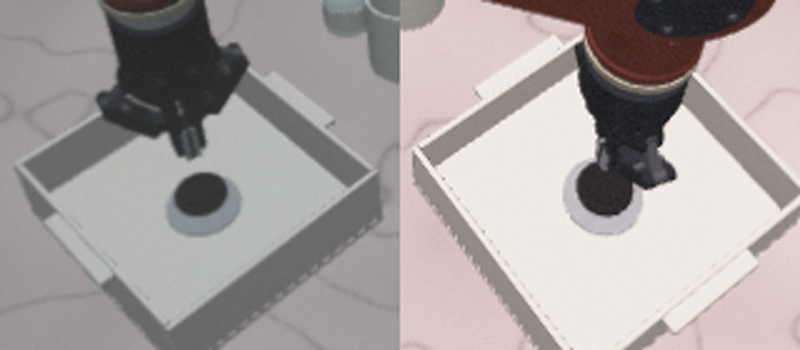

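View pics/wrist1.png

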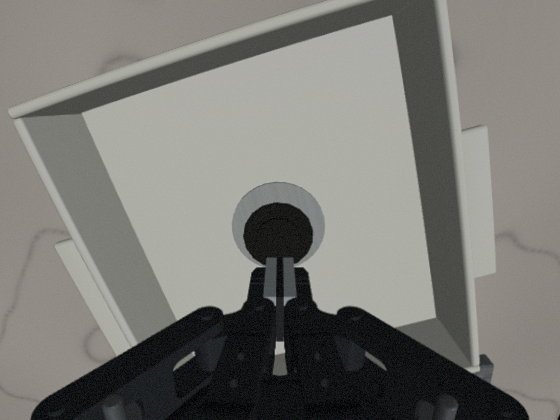

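The wrist view shows the fingertips (~(280,262)) over the black plug disc (~(279,233)), and both other views agree. I'll go down gently.

```bash
python3 -m pendant '[[[0,-0.2,-2],[0,0,0]],[[0,0,-1.5],[0,0,0]],[[0,0,-0.3],[0,0,0]],[[0,0,-0.3],[0,0,0]],[[0,0,-0.3],[0,0,0]],[[0,0,-0.3],[0,0,0]],[[0,0,-0.3],[0,0,0]],[[0,0,-0.2],[0,0,0]]]'
python3 -m pendant '[[[0,0,-0.2],[0,0,0]],[[0,0,-0.2],[0,0,0]],[[0,0,-0.2],[0,0,0]],[[0,0,0],[0,0,0]],[[0,0,0],[0,0,0]]]'
```

```text
clock: 3.55
eef_pos: [0.4987, -0.2654, 0.0323]
eef_rot: [[0.314, 0.949, 0.002], [0.949, -0.314, -0.001], [-0.001, 0.002, -1.0]]
contact_force: [1.0, 1.0, 4.5]
finger_gap: -0.0001
clock: 3.97
eef_pos: [0.4987, -0.2654, 0.0264]
eef_rot: [[0.314, 0.949, 0.002], [0.949, -0.314, -0.001], [-0.001, 0.002, -1.0]]
contact_force: [-0.4, 1.7, 10.8]
finger_gap: -0.0002
```

```bash
python3 -m pendant '[[[0,0,-0.15],[0,0,0]],[[0,0,-0.15],[0,0,0]],[[0,0,0],[0,0,0]],[[0,0,0],[0,0,0]],[[0,0,0],[0,0,0]]]'
```

```text
clock: 4.38
eef_pos: [0.4989, -0.2655, 0.0262]
eef_rot: [[0.314, 0.949, 0.001], [0.949, -0.314, -0.001], [-0.001, 0.002, -1.0]]
contact_force: [-8.8, 7.1, 32.9]
finger_gap: -0.0003
```

The force climbs against a hard stop at z=0.0262, so the plug is home. I retreat and travel to above the cap while opening and turning the yaw clockwise, which leaves room for the counter-clockwise twist.

```bash
python3 -m pendant '[[[0,0,2],[0,0,0]],[[0,0,4],[0,0,0]],[[0,0,4],[0,0,0]],[[0,0,4],[0,0,0]],[[0,0,4],[0,0,0]],[[0,0,4],[0,0,0]],[[-0.2,3.2,1],[0,0,-0.08]],[[-0.2,3.2,0],[0,0,-0.08]],[[-0.2,3.2,0],[0,0,-0.08]],[[-0.2,3.2,0],[0,0,-0.08]]]' 100
python3 -m pendant '[[[-0.2,3.2,0],[0,0,-0.08]],[[-0.2,3.2,0],[0,0,-0.08]],[[-0.2,3.2,0],[0,0,-0.08]],[[-0.2,3.2,0],[0,0,-0.08]],[[-0.2,3.2,0],[0,0,-0.08]],[[-0.2,3.2,0],[0,0,-0.08]],[[-0.2,3.2,0],[0,0,-0.08]],[[-0.2,3.2,0],[0,0,-0.08]],[[-0.2,3.2,0],[0,0,-0.08]],[[-0.2,3.2,0],[0,0,-0.08]]]'
python3 -m pendant '[[[-0.2,3.2,0],[0,0,-0.08]],[[-0.2,3.2,0],[0,0,-0.08]],[[-0.2,3.2,0],[0,0,-0.08]],[[0,0,0],[0,0,0]],[[0,0,0],[0,0,0]],[[0,0,0],[0,0,0]]]'
python3 - <<'E'
from h import *
from plant import grab_frame
print(observe()["joint_positions"])
for n in("wrist","side","scene"): cv2.imwrite(f"pics/{n}2.png",grab_frame(n))
E
```

```text
clock: 5.22
eef_pos: [0.4889, -0.1357, 0.2516]
eef_rot: [[0.601, 0.799, -0.001], [0.799, -0.601, 0.0], [-0.0, -0.001, -1.0]]
contact_force: [0.7, 0.5, 1.0]
finger_gap: 0.0855
clock: 6.05
eef_pos: [0.4687, 0.1845, 0.2511]
eef_rot: [[0.992, 0.127, -0.002], [0.127, -0.992, -0.001], [-0.002, 0.0, -1.0]]
contact_force: [0.9, 0.6, -0.3]
finger_gap: 0.0853
clock: 6.55
eef_pos: [0.4632, 0.2786, 0.2511]
eef_rot: [[0.994, -0.107, -0.002], [-0.107, -0.994, -0.001], [-0.001, 0.002, -1.0]]
contact_force: [0.1, 0.0, 1.0]
finger_gap: 0.0855
[ 2.26917939e+01  3.95629104e-01  9.86289253e+01 -4.16630366e-02
  8.10940113e+01  2.88429162e+01]
```

View pics/wrist2.png

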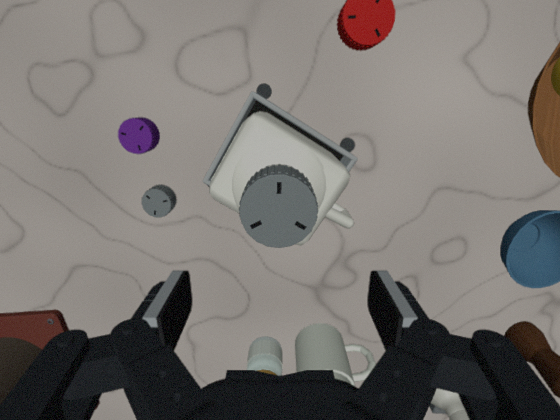

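View pics/side2.png

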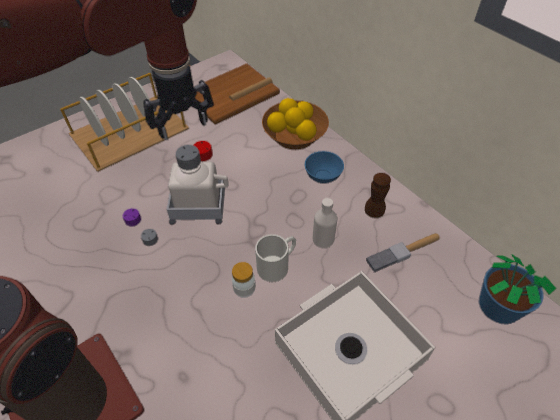

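```bash
python3 - <<'E'
from h import *
np.set_printoptions(precision=4,suppress=True)
r=ray("wrist",278.5,208,wT())
print(atz(*r,.189), observe()["eef_pos"])
o=r
print(tri([ray("wrist",278.5,208,wT()),ray("scene",314.5,143.2),ray("side",188,152.5)]))
# crown diameter check
a=atz(*ray("wrist",239,208,wT()),.189);b=atz(*ray("wrist",318,208,wT()),.189);print(np.linalg.norm(a-b))
E
python3 - <<'E'
import cv2
a=cv2.imread("pics/wrist2.png")[150:260,210:350]
cv2.imwrite("pics/w2c.png",cv2.resize(a,None,fx=5,fy=5,interpolation=2))
E
```

```text
[0.4654 0.2917 0.189 ] [0.4639 0.278  0.2518]
[0.4655 0.2902 0.1886]
0.05512248316050141
```

View pics/w2c.png

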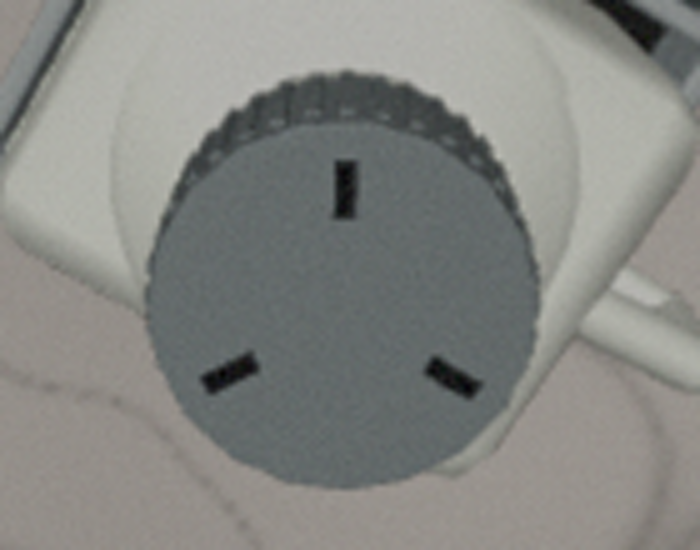

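The crown centre is at about (279,211) in the wrist view, giving a cap position of (0.4656,0.2897) that agrees with the other cameras within 2 mm. The three slots and the 55 mm crown match too. I descend around it and grip.

```bash
python3 -m pendant '[[[0.2,1.2,-2],[0,0,0]],[[0,0,-2],[0,0,0]],[[0,0,-2],[0,0,0]],[[0,0,-1.5],[0,0,0]],[[0,0,-1.2],[0,0,0]],[[0,0,-1],[0,0,0]],[[0,0,0],[0,0,0]],[[0,0,0],[0,0,0]],[[0,0,0],[0,0,0]]]'
python3 - <<'E'
from plant import grab_frame
import cv2
cv2.imwrite("pics/wrist3.png",grab_frame("wrist"))
E
```

```text
clock: 7.45
eef_pos: [0.4665, 0.2913, 0.1562]
eef_rot: [[0.994, -0.109, 0.002], [-0.109, -0.994, 0.001], [0.001, -0.001, -1.0]]
contact_force: [-0.2, 0.1, -0.4]
finger_gap: 0.0853
```

View pics/wrist3.png

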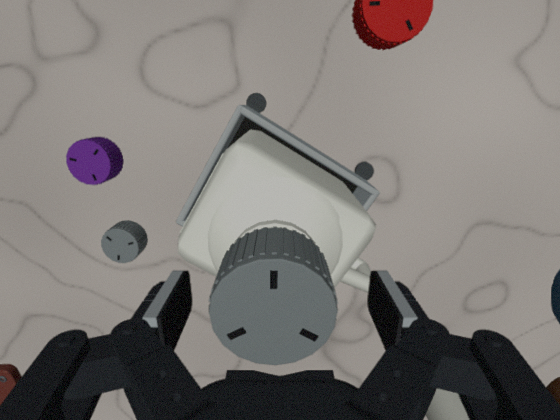

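```bash
python3 - <<'E'
from h import *
np.set_printoptions(precision=4,suppress=True)
T=wT()
print(observe()["eef_pos"])
for p in((273,363),(210,305),(337,305),(273,305)): print(p,atz(*ray("wrist",*p,T),.189))
E
```

```text
[0.4666 0.2915 0.1565]
(273, 363) [0.4611 0.2628 0.189 ]
(210, 305) [0.4383 0.2971 0.189 ]
(337, 305) [0.4917 0.2912 0.189 ]
(273, 305) [0.4648 0.2943 0.189 ]
```

```bash
python3 -m pendant '[[[-0.15,-0.1,-0.2],[0,0,0]],[[0,0,0],[0,0,0]],[[0,0,0],[0,0,0]],[[0,0,0],[0,0,0]],[[0,0,0],[0,0,0]],[[0,0,0],[0,0,0]],[[0,0,0],[0,0,0]]]' 0 80
```

```text
clock: 8.08
eef_pos: [0.4642, 0.2903, 0.1539]
eef_rot: [[0.994, -0.109, 0.0], [-0.109, -0.994, -0.0], [0.0, -0.0, -1.0]]
contact_force: [-2.2, -0.4, 4.7]
finger_gap: 0.053
```

Gripped, gap 53 mm. Now press down.

```bash
python3 -m pendant '[[[0,0,-0.25],[0,0,0]],[[0,0,-0.25],[0,0,0]],[[0,0,-0.25],[0,0,0]],[[0,0,-0.1],[0,0,0]],[[0,0,0],[0,0,0]],[[0,0,0],[0,0,0]],[[0,0,0],[0,0,0]]]'
```

```text
clock: 8.67
eef_pos: [0.4644, 0.2904, 0.1461]
eef_rot: [[0.994, -0.108, 0.001], [-0.108, -0.994, 0.0], [0.001, -0.0, -1.0]]
contact_force: [-4.1, -2.3, 9.1]
finger_gap: 0.0531
```

```bash
python3 -m pendant '[[[0,0,-0.1],[0,0,0]],[[0,0,-0.05],[0,0,0]],[[0,0,0],[0,0,0]],[[0,0,0],[0,0,0]]]'
python3 -m pendant '[[[0,0,0],[0,0,0.1]],[[0,0,0],[0,0,0.1]],[[0,0,0],[0,0,0.1]],[[0,0,0],[0,0,0]],[[0,0,0],[0,0,0]]]'
python3 - <<'E'
from plant import observe,grab_frame
import cv2
s=observe();print(s["wrist_torque"],s["contact_force"],s["eef_pos"])
cv2.imwrite("pics/wrist4.png",grab_frame("wrist"))
E
```

```text
clock: 9.0
eef_pos: [0.4644, 0.2904, 0.145]
eef_rot: [[0.994, -0.108, 0.001], [-0.108, -0.994, 0.0], [0.001, -0.0, -1.0]]
contact_force: [-5.1, -2.6, 11.3]
finger_gap: 0.0534
clock: 9.42
eef_pos: [0.465, 0.2917, 0.1456]
eef_rot: [[0.982, 0.191, 0.003], [0.191, -0.982, 0.003], [0.003, -0.002, -1.0]]
contact_force: [-3.2, 2.7, 10.3]
finger_gap: 0.0531
[0.27380336 0.66065298 0.1050979 ] [-3.23532336  2.66050052 10.26317907] [0.46504982 0.29170448 0.14555435]
```

View pics/wrist4.png

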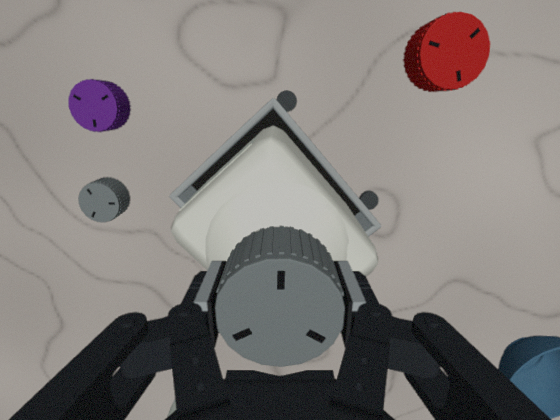

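The slot at (281,280) is still aligned with the gripper while the jug body has turned in the view, so the cap is turning with the fingers. I continue to about 86° in total.

```bash
python3 -m pendant '[[[0,0,0],[0,0,0.1]],[[0,0,0],[0,0,0.1]],[[0,0,0],[0,0,0.1]],[[0,0,0],[0,0,0.1]],[[0,0,0],[0,0,0.1]],[[0,0,0],[0,0,0.1]],[[0,0,0],[0,0,0]]]'
python3 -m pendant '[[[0,0,0],[0,0,0.1]],[[0,0,0],[0,0,0.1]],[[0,0,0],[0,0,0.1]],[[0,0,0],[0,0,0.1]],[[0,0,0],[0,0,0.1]],[[0,0,0],[0,0,0.1]],[[0,0,0],[0,0,0]],[[0,0,0],[0,0,0]]]'
python3 - <<'E'
from plant import observe,grab_frame
import cv2
s=observe();print(s["wrist_torque"],s["contact_force"],s["joint_positions"])
cv2.imwrite("pics/wrist5.png",grab_frame("wrist"))
E
```

```text
clock: 10.05
eef_pos: [0.4644, 0.2916, 0.1453]
eef_rot: [[0.699, 0.715, 0.001], [0.715, -0.699, 0.002], [0.003, -0.001, -1.0]]
contact_force: [-5.7, 1.8, 11.6]
finger_gap: 0.053
clock: 10.72
eef_pos: [0.4644, 0.2908, 0.145]
eef_rot: [[0.178, 0.984, 0.001], [0.984, -0.178, 0.001], [0.001, 0.001, -1.0]]
contact_force: [-5.2, -0.8, 10.9]
finger_gap: 0.0525
[-0.19372547  0.80958241  0.05300099] [-5.22073186 -0.81345498 10.93766393] [ 2.37944307e+01  6.59330178e+00  1.03923227e+02  2.69870615e-02
  6.94150352e+01 -5.59735969e+01]
```

View pics/wrist5.png

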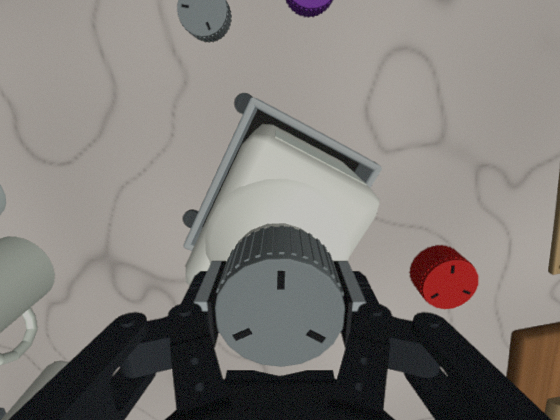

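The cap is still aligned with the gripper after about 86° and still pressed down. Now lift slowly, watching the force.

```bash
python3 -m pendant '[[[0,0,0.5],[0,0,0]],[[0,0,0.5],[0,0,0]],[[0,0,0.5],[0,0,0]],[[0,0,0.5],[0,0,0]],[[0,0,0],[0,0,0]]]'
python3 -m pendant '[[[0,0,0.8],[0,0,0]],[[0,0,1],[0,0,0]],[[0,0,1],[0,0,0]],[[0,0,1],[0,0,0]],[[0,0,1],[0,0,0]],[[0,0,1],[0,0,0]],[[0,0,0.8],[0,0,0]],[[0,0,0.4],[0,0,0]],[[0,0,0],[0,0,0]],[[0,0,0],[0,0,0]]]'
python3 - <<'E'
from plant import observe,grab_frame
import cv2,numpy as np
s=observe();print(s["wrist_torque"],s["contact_force"],s["eef_pos"])
for n in("wrist","side","scene"): cv2.imwrite(f"pics/{n}6.png",grab_frame(n))
a=cv2.imread("pics/scene6.png")[60:220,235:395];b=cv2.imread("pics/side6.png")[60:220,110:270]
cv2.imwrite("pics/c6.png",cv2.resize(np.hstack([a,b]),None,fx=2.5,fy=2.5,interpolation=2))
E
```

```text
clock: 11.18
eef_pos: [0.4643, 0.2903, 0.1638]
eef_rot: [[0.179, 0.984, 0.0], [0.984, -0.179, 0.0], [0.0, 0.0, -1.0]]
contact_force: [-0.5, 0.2, 1.6]
finger_gap: 0.0532
clock: 12.02
eef_pos: [0.4642, 0.2902, 0.2332]
eef_rot: [[0.179, 0.984, 0.0], [0.984, -0.179, 0.0], [0.0, 0.0, -1.0]]
contact_force: [-0.1, -0.0, -0.5]
finger_gap: 0.0531
[ 0.05243764 -0.00414522  0.0206992 ] [-0.11027864 -0.04358632 -0.54007037] [0.46421506 0.2901955  0.23315178]
```

View pics/c6.png

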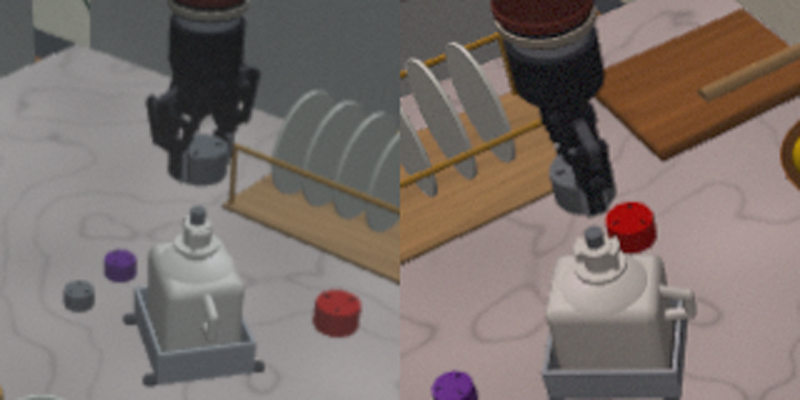

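View pics/wrist6.png

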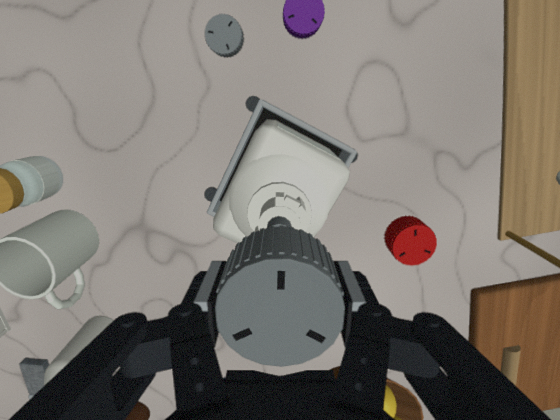

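View pics/side6.png

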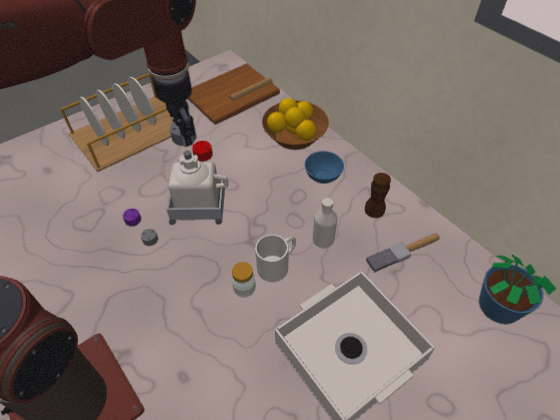

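The cap is off and held level, about 79 mm up, with the bare neck visible below it and no contact force. The bystanders are where they were. I'll make one quick check of the plug in the images before handing in.

```bash
python3 - <<'E'
from h import *
np.set_printoptions(precision=4,suppress=True)
def c(f,x,y,w,h):
    g=cv2.imread(f).max(2)[y:y+h,x:x+w]; m=(g<75).astype(np.uint8)
    n,l,s,ce=cv2.connectedComponentsWithStats(m); i=1+s[1:,4].argmax(); return ce[i]+[x,y],s[i,4]
for k in "06":
    a=c(f"pics/scene{k}.png",150,290,45,40);b=c(f"pics/side{k}.png",330,325,45,45)
    print(k,a,b,tri([ray("scene",*a[0]),ray("side",*b[0])]))
s=observe();print(s["clock"],s["eef_pos"],s["finger_gap"],s["dq"].round(2))
E
```

```text
0 (array([169.9064, 307.3258]), np.int32(267)) (array([351.4473, 344.9357]), np.int32(389)) [ 0.4998 -0.2646  0.0314]
6 (array([170.6985, 310.4466]), np.int32(262)) (array([350.7853, 347.1885]), np.int32(382)) [ 0.4997 -0.2646  0.02  ]
12.1667 [0.4638 0.29   0.2323] 0.05290792794581116 [-0.03  0.15  0.01  0.05 -0.    0.01]
```

```bash
python3 -c "
from plant import sign_off,observe
print(sign_off());s=observe();print(s['clock'],s['eef_pos'],s['finger_gap'])"
```

```text
the job is handed in; nothing more can be done
None
the job is handed in; nothing more can be done
```

I pressed the drain plug home, opened the jug, and handed the job in at about 12 s of the 54 s allowed. The gripper is still holding the cap above the neck. The hand-in gave no verdict.

- **Plug:** I pushed it with the shut fingertips until the force rose to 33 N on a hard stop. The tip read 26.2 mm, against 26.5 mm for fully home. Before and after pictures show it dropped about 11.4 mm, which is within the expected 7–12 mm. The absolute height from the cameras read about 5–6 mm low both times, so I relied only on the change.
- **Cap:** I gripped the larger grey cap on the jug at 80 N and pressed it down about 9 mm, at about 11 N. I turned it about 86° counter-clockwise while holding it down, then lifted it straight off.
- **Last checks:**
  - The cap is level and about 79 mm above where it sat, within about 2 mm of the neck's axis.
  - The finger gap is steady at 53 mm, slightly under the stated 56 mm width, and the outside force is about zero.
  - The other kitchen things looked unmoved in the final pictures; I did not measure them.

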